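Set up the clarity viewing screen and hold it upright

ROBOT

A 6-joint arm with a two-finger parallel gripper is mounted at the origin on the work surface. World frame = base frame: x ahead of the robot, y to its left, z up, the work surface at z = 0. Lengths are in mm, angles in rad, forces in N, time in s.
With the tool pointing down it reaches from about 300 to 775 mm from the base axis. Payload 14.6 kg.
Tool frame: the origin (TCP) lies on the centre line of the jaws, within the pads' length; the fingertips stand 19 mm ahead of it and the grasp point (between the pads) is the TCP (bot.tip_reach is the distance from the TCP to the fingertips, in mm); z points along the fingers, y is the line along which they close (so a half turn about z gives the same grasp; the last joint's range is limited). The gripper opens to 85 mm and grips with 20 to 120 N. Pads are 22 mm wide; open, the fingers measure 114 mm over their backs; the gripper's body (76 mm by 85 mm) begins 54 mm behind the grasp point. The pads swing forward as they close: fully open they stand 13 mm farther back than shut.
Start: joints at [-1.38, 0.3, 1.521, -0, 1.321, -0.067], TCP at [140.218, -531.816, 250.281] pointing down, gripper open.
Joint ranges: [-3.03, 3.03], [-0.79, 2.21], [0.23, 2.52], [-1.04, 4.18], [0, 3.07], [-2.55, 2.55]. Speed limits (rad/s): [2.22, 2.22, 2.57, 3.14, 3.14, 3.14].

INTERFACE

Orientations are given as a unit quaternion [w, x, y, z].
In Python, from rig import bot gives the robot as it stands. Calls block until the motion is done:
- bot.move_to(position, orientation): joint-space move of the TCP to a pose.
- bot.servo_line(position, attitude=None, speed=150, until_force=None): straight line of the TCP; attitude=None keeps the orientation; speed is the mean speed in mm/s. With until_force (N) it stops when the force on the tool has changed by that much, and returns True; else False.
- bot.move_joints(angles): joint-space move.
- bot.move_gripper(opening, grip_force=None): finger opening in mm; grip_force is the grip in N (None keeps the last); returns when the fingers have stopped.
- bot.dwell(seconds).
- bot.ik(position, orientation): joint angles nearest the present ones, or None.
- bot.read_state(): the state.
- bot.read_camera(name): name is "scene" or "top" or "wrist"; returns a dict with "image" (480x640x3 uint8, blue, green, red), "depth" (480x640 float32, mm along the optical axis (not along the pixel's ray), 0 where there is no reading), "fovy" (degrees; the focal length in pixels is half the picture's height over the tangent of half this angle, whatever the lens; pixels are square), "cx", "cy" (the principal point, pixels), "eye" and "attitude" of the camera in the world; the wrist camera has in their place "mount" (4x4, takes a point from camera to tool coordinates, whose origin is the TCP and whose axes are the flange's). Camera axes: x right, y down, z forward; pixel columns grow to the right and rows downward; lengths in mm; the calibration is good to about 2 mm. A picture is of the moment at which its call begins: read the wrist's pose just before it.
A pose or a line that the arm cannot do raises bot.MotionError and nothing moves.
- bot.finish_job(): hands the job in; it is judged then, once.
The state is a dict: "clock": time; "joint_positions": joint angles; "qvel": joint speeds; "effort": joint torques, N m; "ee_pos": TCP position; "tool_rot": TCP orientation; "ft_force": force on the tool from outside, world axes, zero at the start; "moment": the same for the moment, N m; "grip_width": finger opening in mm; "grip_force": force on a finger pad.
Only numpy, scipy, OpenCV 4.12 (cv2) and the standard library are available. Lean on these libraries where they do the work, as an engineer would, in place of code of your own. Each camera call takes 0.05 s, during which the arm holds its last target. There are 200 camera calls.

TASK

Get the viewing screen ready for checking vials: take the white panel out of its wooden block and slide it all the way down into the slot of the leaning frame, lowering it rather than letting it drop. Then flip the frame's kickstand leg fully down past its snap-over point, and last take the frame by the round stub on its side, bring the frame upright and keep holding it there: the frame falls back if let go, so finish while still holding it. Leave the jar, the weight box and the mortar where they are.

Things in the scene. Friction and masses are not known exactly. Their poses are not given: they have to be found in the camera images.
- panel_mid (a point): Centre of the loose white panel: 6 mm thick (its x), 110 wide (y), 150 tall (z), 0.12 kg, same both ways round. It stands upright on a 110 mm edge in the slot (40 mm deep, 9 wide: it may lean 2 degrees) of a fixed wooden block, 90 x 150 mm; block walls reach 52 mm above the table, the panel's top edge 162 mm.
- slot (a point): Middle of the slot's floor in the aluminium frame, moving with it. z: up along the slot to its open top; y: along its width and the hinge; x: through its thickness, from the leg side to the grey housing at the rear. Slot 8.5 mm thick, 114 wide. Panel home: its centre at z = 75 mm here. Hinge line 12 mm below, 30 mm above the table.
- mouth (a point): Middle of the slot's open top; axes as slot, 130 mm along z from it. Only two side channels hold the panel (outer 14 mm each side). Over the last 22 mm up to here they flare out from 8.5 to about 30 mm thickness, 114 to about 135 mm width; the flare tips reach 20 mm in x from here. A panel that is home stands 20 mm above it.
- frame (a joint): Tilt of the frame about its hinge on the fixed steel base plate (200 x 200 x 12 mm), rad: 0 upright, positive leaning back to the housing side, away from the leg. It starts on its back stop at 0.32 and falls back there if let go (pull about 0.25 N m when upright, 0.5 N m at the stop). It stops in front at -0.03.
- stub: Grip point on the round steel stub: a level bar, 14 mm diameter, sticking out 80 mm sideways from the frame, parallel to the hinge, to hold the frame by. On the bar's axis, 40 mm from the frame's bracket and 40 mm from the free end; its y along the bar, towards the frame; it turns on its axis like a roller. 160 mm from the hinge line, in the slot's mid-plane.
- leg (a joint): Swing of the kickstand leg about its hub on the frame's front, rad: 0 folded (25 degrees above the frame's y direction), 1.83 fully down (80 degrees below it). A spring snaps over at about 0.75: before that it pushes back to 0, past it it drives the leg fully down by itself. About 3 N down on the foot bar starts it.
- foot (a point): Point to push on, on the axis of the leg's foot bar: steel, 12 mm diameter, at the leg's end, sticking out 55 mm to the front (-x of slot). The point is 68 mm in front of the slot's mid-plane, 28 mm from the bar's tip. It swings on an 88 mm circle about the hub, at first nearly straight down along the frame; about 65 mm down is the snap-over.
- hub (a point): Centre of the leg's pivot; from slot at x = -35, y = -50, z = 63 mm. Pivot axis: the x of slot. The leg is a 10 mm bar in the plane at x = -35 mm.
- jar: Amber screw jar, 60 mm diameter, 100 mm tall; origin at the centre of its underside. Bystander.
- weights: Grey weight box, 70 x 130 mm, 40 mm tall; origin at the centre of its underside. Bystander.
- mortar: White mortar bowl, 110 mm diameter, 60 mm tall; origin at the centre of its underside. Bystander.
Not all that is in view belongs to the job. Of the things shaped like the part that bears panel_mid, the white one is meant.

How it is judged (in metres and radians):
On the way, in this order (a step that is already met when the one before it is completed fails the run):
1. the panel is fully home in the frame's slot (z of panel_mid in the frame of slot between 0.068 and 0.08 m and x of panel_mid in the frame of slot between -0.006 and 0.006 m and y of panel_mid in the frame of slot between -0.007 and 0.007 m and angle between the z axis of panel_mid and the z axis of slot, either way round below 0.07 rad), for 0.2 s.
2. then the kickstand leg is flipped fully down (all of step 1 and value of joint leg above 1.7 rad), for 0.2 s.
At the end, for the whole second after the job is handed in: The panel is home in the slot (within 5 mm of the floor), the leg is down (over 1.7 rad), the frame stands within 0.08 rad of upright and is still, and the fingers hold it there by its stub (over 0.5 N on the stub) (all of step 2 and value of joint frame below 0.08 rad and velocity of joint frame between -0.1 and 0.1 rad/s and contact force between the fingers and stub above 0.5 N); the arm keeps its last pose, push and grip.
It fails at once if the panel is dropped into the slot (faster than 0.7 m/s within it) (distance between panel_mid and slot below 0.16 m and horizontal distance between panel_mid and slot below 0.07 m and linear speed of panel above 0.7 m/s).
It fails at once if the jar is disturbed (distance of jar from where it was at the start of the episode above 0.03 m or angle between jar's own z axis and vertical above 0.5 rad).
It fails at once if the weight box is disturbed (distance of weights from where it was at the start of the episode above 0.03 m or angle between weights's own z axis and vertical above 0.5 rad).
It fails at once if the mortar is disturbed (distance of mortar from where it was at the start of the episode above 0.03 m or angle between mortar's own z axis and vertical above 0.5 rad).
It also fails if it takes over 69 s, if anything falls off the work surface, if the arm or the gripper's body presses on something with over 40 N, if the wrist force passes 120 N, or if a joint passes its speed limit or range.

## Working session

There is one attempt and no reset: what is moved stays moved. The work goes in short steps, each a Python script; the robot and the scene stay as the last script left them, time stands still between calls to the robot, and variables do not carry over. Pictures are saved under pics/ and viewed, at most 10 in all, crops included, and the job is handed in when it is done.

```bash
ls; mkdir -p pics
cat > h.py <<'E'
import numpy as np, cv2
from scipy.spatial.transform import Rotation as R
from rig import bot
def rot(q): return R.from_quat([q[1],q[2],q[3],q[0]])
def quat(r):
    q=r.as_quat(); return [q[3],q[0],q[1],q[2]]
def cam(name):
    s=bot.read_state(); c=bot.read_camera(name)
    c['f']=240/np.tan(np.radians(c['fovy'])/2)
    if 'mount' in c:
        T=np.eye(4); T[:3,:3]=rot(s['tool_rot']).as_matrix(); T[:3,3]=s['ee_pos']; c['T']=T@np.array(c['mount'])
    else:
        T=np.eye(4); a=np.array(c['attitude'])
        T[:3,:3]=rot(a).as_matrix() if a.size==4 else a; T[:3,3]=c['eye']; c['T']=T
    return c
def cloud(c):
    v,u=np.mgrid[:480,:640]; d=c['depth']
    P=np.stack([(u-c['cx'])/c['f']*d,(v-c['cy'])/c['f']*d,d],-1)
    return P@c['T'][:3,:3].T+c['T'][:3,3]
E
python3 - <<'E'
from h import *
for n in ['scene','top']:
    c=cam(n); cv2.imwrite(f'pics/{n}0.png',c['image']); print(n,c['fovy'],c['T'].round(3).tolist(),c['cx'],c['cy'],(c['depth']>0).mean())
    np.savez(f'{n}0.npz',image=c['image'],P=cloud(c),depth=c['depth'],T=c['T'],f=c['f'],cx=c['cx'],cy=c['cy'])
print(bot.read_state())
E
```

```text
pics
scene 45.55254144461599 [[-0.217, 0.577, -0.787, 1683.487], [0.976, 0.122, -0.18, 245.044], [-0.008, -0.808, -0.589, 966.989], [0.0, 0.0, 0.0, 1.0]] 313.18208111589223 242.35883511992293 0.9892805989583333
top 43.40101285472018 [[0.017, -0.997, 0.08, 450.996], [-1.0, -0.018, -0.02, -3.901], [0.021, -0.08, -0.997, 1369.668], [0.0, 0.0, 0.0, 1.0]] 322.9048679665153 238.46743684761668 0.995947265625
{'clock': 0.1, 'joint_positions': array([-1.37958769e+00,  3.00433039e-01,  1.52147107e+00,  2.30257062e-05,
        1.32068846e+00, -6.65690791e-02]), 'qvel': array([ 0.00150852, -0.00134488, -0.00162844,  0.00016803, -0.0006698 ,
        0.00018437]), 'effort': array([ 1.60567459e-03, -5.44370735e+01, -3.62369442e+01, -9.53963308e-05,
        2.96725833e-03, -1.52845809e-05]), 'ee_pos': array([ 140.19925143, -531.65710943,  249.78872026]), 'tool_rot': array([-4.99680956e-04,  9.91705566e-01,  1.28529450e-01, -2.00054770e-05]), 'ft_force': array([-0.23978858,  0.22077399,  0.53997205]), 'moment': array([-0.03108875, -0.00792659, -0.03600684]), 'grip_force': 0.0, 'grip_width': 85.01633025094472}
```

View pics/scene0.png

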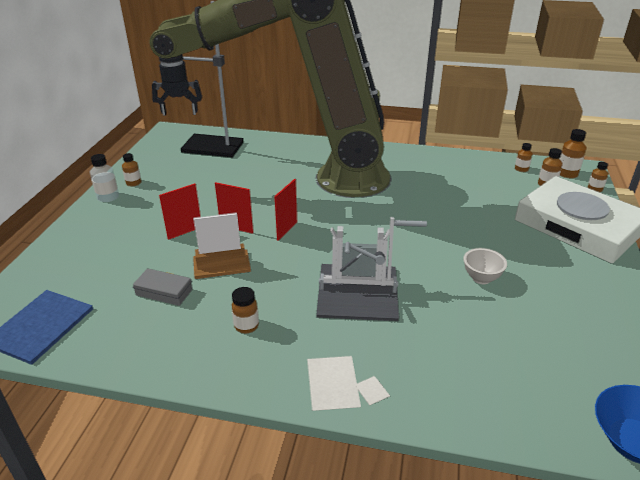

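View pics/top0.png

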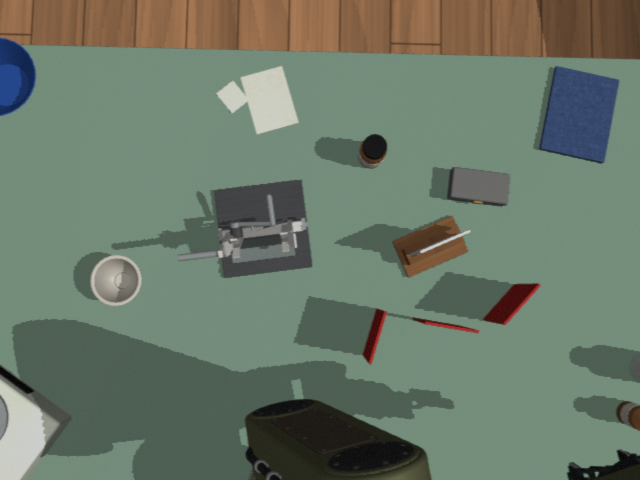

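The scene view shows the white panel at (218,233) in the wooden block, three red lookalikes at (182,210), (234,208) and (286,209), and the frame at (360,260) with its stub at (410,223). In the top view the white panel's edge is at (440,243) and the red ones are at (375,335), (447,325) and (512,302). Only the panel at (440,243) is white and stands in the block, so it is the one meant. I'll check it in an enlarged crop.

Run:
```python
from h import *
t=np.load('top0.npz'); s=np.load('scene0.npz')
def crop(d,x,y,w,h,W,H): return cv2.resize(d['image'][y:y+h,x:x+w],(W,H),interpolation=cv2.INTER_CUBIC)
a=crop(t,170,170,150,112,400,300);b=crop(s,310,205,130,98,400,300);c=crop(t,380,200,120,90,400,300);d=crop(s,150,180,120,90,400,300)
cv2.imwrite('pics/comp.png',np.vstack([np.hstack([a,b]),np.hstack([c,d])]))
hsv=cv2.cvtColor(s['image'],cv2.COLOR_BGR2HSV)
# white panel plane in scene
P=s['P']; m=np.zeros((480,640),bool); m[205:260,185:250]=1
m&=(hsv[...,1]<40)&(hsv[...,2]>120)&(P[...,2]>60)&(P[...,2]<170)
p=P[m]; print('panel',m.sum(),p.min(0),p.max(0),np.median(p,0))
c0=np.median(p,0); q=p[np.linalg.norm(p-c0,axis=1)<100]; c0=q.mean(0); u,S,vt=np.linalg.svd(q-c0,full_matrices=False); print('c',c0,'n',vt[2],S/np.sqrt(len(q)))
h=np.cross(vt[2],[0,0,1]); h/=np.linalg.norm(h); print('horiz',h,np.percentile(q@h,[0,1,50,99,100]),np.percentile(q[:,2],[0,1,99,100]))
# top view top edge
P=t['P'];ht=cv2.cvtColor(t['image'],cv2.COLOR_BGR2HSV)
m=np.zeros((480,640),bool); m[220:270,395:480]=1
m&=(ht[...,1]<60)&(ht[...,2]>130)
pts=np.argwhere(m)[:,::-1].astype(np.float32); r=cv2.minAreaRect(pts); print('toprect',r,cv2.boxPoints(r).tolist(),np.median(P[m],0))
# base plate, stub depth in top
print('top depth heights rows'); 
for (u,v) in [(185,257),(195,256),(205,255),(215,254),(271,205),(272,215),(228,240),(298,228),(225,200),(303,265)]: print((u,v),P[v,u].round(1))
for (u,v) in [(400,223),(410,223),(420,223),(392,223),(338,232),(346,232)]: print('sc',(u,v),s['P'][v,u].round(1))
```

```text
panel 1399 [ 381.1412409  -393.74277243   60.00372608] [ 577.16079181 -218.90940748  165.3713589 ] [ 549.10675798 -271.12332151  114.47695702]
c [ 548.77700881 -270.90859711  113.69897213] n [0.91149951 0.41128593 0.00353858] [31.47236038 30.0011943   2.75857634]
horiz [ 0.4112885  -0.91150522  0.        ] [417.03853692 419.1125614  472.80755228 525.97808425 526.88914724] [ 60.00372608  61.8860983  162.77746881 165.3713589 ]
toprect ((437.0, 244.5), (49.0, 84.0), 90.0) [[395.0, 220.0], [479.0, 220.0], [479.0, 269.0], [395.0, 269.0]] [ 551.68478574 -350.33401633    1.72498059]
top depth heights rows
(185, 257) [504.5 240.9 191.2]
(195, 256) [506.9 222.1 188.4]
(205, 255) [509.2 202.8 187.8]
(215, 254) [511.5 183.3 188.5]
(271, 205) [613.6  78.1 162.2]
(272, 215) [594.3  76.2 153.9]
(228, 240) [541.7 163.  157.9]
(298, 228) [580.   25.6  38.7]
(225, 200) [643.  192.3  13.7]
(303, 265) [499.1  13.3  15.2]
sc (400, 223) [520.1 195.1 186.8]
sc (410, 223) [517.  218.8 188. ]
sc (420, 223) [510.8 242.4 187.2]
sc (392, 223) [525.  176.2 187.4]
sc (338, 232) [563.   50.7 168.8]
sc (346, 232) [322.5  32.8   0.9]
```

View pics/comp.png

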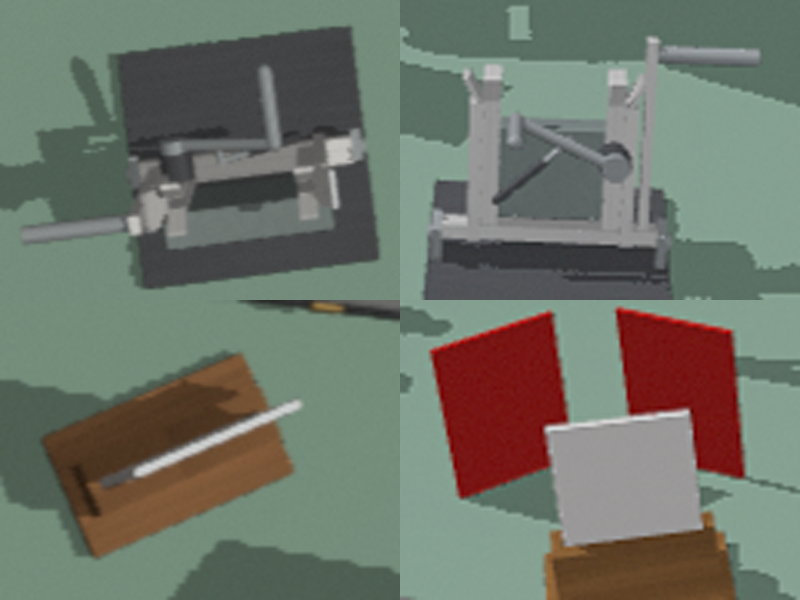

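The composite shows the white panel alone in the wooden block (bottom row); the other two in the crop are plain red decoys. The frame (top row) has its stub on the +Y side and its leg foot pointing to +X. Next I'll look at the frame from close up with the wrist camera, in slot coordinates.

```bash
cat >> h.py <<'E'
import json,os
G=dict(hinge=[572,97,30],ang=-83.1)   # hinge point below slot middle, heading of slot y (deg)
if os.path.exists('g.json'): G=json.load(open('g.json'))
def S(tilt=.32):
    a=np.radians(G['ang']); y=np.array([np.cos(a),np.sin(a),0]); b=np.cross(y,[0,0,1])
    z=np.array([0,0,np.cos(tilt)])+b*np.sin(tilt); x=np.cross(y,z)
    M=np.stack([x,y,z],1); return M,np.array(G['hinge'])+12*z
def w(p,tilt=.32):
    M,o=S(tilt); return o+M@np.array(p,float)
def q_axes(z,y):
    z=np.array(z,float);z/=np.linalg.norm(z); y=np.array(y,float); y-=z*(y@z); y/=np.linalg.norm(y)
    return quat(R.from_matrix(np.stack([np.cross(y,z),y,z],1)))
def loc(P,tilt=.32):
    M,o=S(tilt); return (P-o)@M
E
python3 - <<'E'
from h import *
M,o=S()
p=w([-20,0,310])
for sgn in (1,-1):
    q=q_axes(-M[:,2],sgn*M[:,0]); print(sgn,bot.ik(p,q))
sols=[(np.abs(j-bot.read_state()['joint_positions']).max(),s) for s in (1,-1) if (j:=bot.ik(p,q_axes(-M[:,2],s*M[:,0]))) is not None]
s=min(sols)[1]; bot.move_to(p,q_axes(-M[:,2],s*M[:,0])); bot.dwell(.3)
c=cam('wrist'); print(s,c['fovy'],np.array(c['mount']).round(3).tolist(),bot.read_state()['clock'])
cv2.imwrite('pics/w1.png',c['image']); np.savez('w1.npz',image=c['image'],P=cloud(c),depth=c['depth'],T=c['T'],f=c['f'],cx=c['cx'],cy=c['cy'])
E
```

```text
1 None
-1 [ 0.09924473 -0.03536201  1.71405505  0.00732303  1.14297672 -0.02314622]
-1 66.66826385773862 [[0.0, -0.962, -0.274, 68.964], [1.0, -0.0, 0.001, 1.824], [-0.001, -0.274, 0.962, -123.92], [0.0, 0.0, 0.0, 1.0]] 2.9917
```

View pics/w1.png

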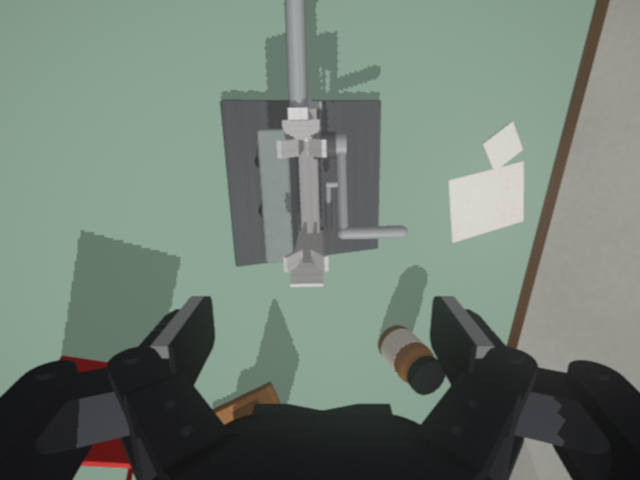

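The wrist view looks down the slot. The stub runs along column 296 (rows 0–100), the flares are at (302,125–155) and (306,235–285), and the foot bar is at (340–405,232). I'll convert these to slot coordinates.

Run:
```python
from h import *
d=np.load('w1.npz'); L=loc(d['P']); W=d['P']
for r in (10,30,50,70,90):
    row=L[r,280:315]; m=(row[:,2]>120); print('stub',r,np.flatnonzero(m)[[0,-1]]+280,row[m].mean(0).round(1),'axis W',W[r,280:315][m].mean(0).round(1))
m=(L[...,2]>100)&(L[...,2]<150)&(abs(L[...,0])<60)&(abs(L[...,1])<90)
for z0 in range(105,150,5):
    k=m&(L[...,2]>=z0)&(L[...,2]<z0+5)
    for nm,kk in (('neg',k&(L[...,1]<0)),('pos',k&(L[...,1]>0))):
        if kk.sum()>3: print(z0,nm,kk.sum(),L[kk].min(0).round(1),L[kk].max(0).round(1))
k=np.zeros((480,640),bool);k[222:245,345:415]=1;k&=L[...,2]>80
print('foot',k.sum(),L[k].min(0).round(1),L[k].max(0).round(1),np.median(L[k],0).round(1))
r=cv2.minAreaRect(np.argwhere(k)[:,::-1].astype(np.float32));print(r)
img=d['image'][95:300,210:420]; 
cv2.imwrite('pics/w1c.png',cv2.resize(img,None,fx=2.9,fy=2.9,interpolation=cv2.INTER_CUBIC))
```

```text
stub 10 [284 308] [  -4.1 -145.7  165.9] axis W [502.8 235.4 200.2]
stub 30 [285 304] [  -3.4 -137.2  153.5] axis W [507.  227.3 188.2]
stub 50 [286 305] [  -3.8 -124.9  152.7] axis W [509.1 215.2 187.5]
stub 70 [287 305] [  -3.9 -111.9  153.2] axis W [510.6 202.3 188. ]
stub 90 [288 306] [ -4.3 -98.8 153.1] axis W [512.7 189.3 188.1]
105 neg 180 [-19.7 -87.1 105. ] [ 10.2 -49.9 110. ]
105 pos 201 [-59.6  18.3 105. ] [  3.3  53.9 110. ]
110 neg 247 [-19.  -83.7 110. ] [ 10.  -50.  114.9]
110 pos 244 [-22.3  35.5 110. ] [  7.6  57.7 115. ]
115 neg 240 [-19.  -72.3 115. ] [ 10.3 -50.3 120. ]
115 pos 269 [-22.3  35.6 115. ] [  8.5  60.7 120. ]
120 neg 259 [-19.8 -79.2 120. ] [ 10.3 -49.8 124.9]
120 pos 300 [-25.9  35.5 120. ] [ 10.2  66.4 125. ]
125 neg 450 [-24.8 -79.2 125. ] [ 15.2 -49.4 130. ]
125 pos 298 [-26.8  35.4 125. ] [ 12.9  65.4 129.3]
130 neg 17 [-23.9 -86.5 130.1] [ 11.9 -51.1 134.7]
135 neg 11 [-11.5 -81.8 135.3] [ -2.3 -78.7 139.9]
140 neg 5 [ -1.6 -78.7 140.6] [  1.2 -78.6 143.1]
145 neg 4 [-11.2 -89.7 147.2] [  2.  -87.5 149. ]
foot 775 [-101.5  -68.8   96.9] [-21.9  26.7 433.9] [-71.   19.7 104. ]
((375.5, 230.0), (16.0, 61.0), 90.0)
```

View pics/w1c.png

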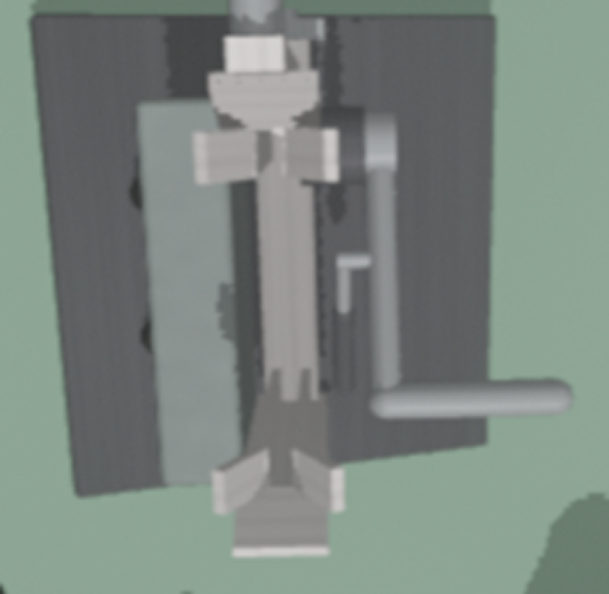

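```bash
echo '{"hinge":[577.3,104.7,30],"ang":-82.0}'>g.json
python3 - <<'E'
from h import *
a=np.radians(23.8); n=[np.cos(a),np.sin(a),0]; q=q_axes([0,0,-1],n)
bot.move_gripper(50,60)
bot.move_to([546,-272,260],q)
bot.servo_line([546,-272,152],speed=150)
bot.move_gripper(0,60); s=bot.read_state(); print(s['grip_width'],s['grip_force'],s['ee_pos'],s['ft_force'],s['clock'])
bot.servo_line([546,-272,330],speed=120); s=bot.read_state(); print(s['grip_width'],s['ft_force'])
M,o=S(); p=w([0,0,130+75+40+65]); bot.move_to(p,q_axes(-M[:,2],-M[:,0])); bot.dwell(.3)
s=bot.read_state(); print(s['ee_pos']-p,s['grip_width'],s['clock'])
c=cam('scene'); cv2.imwrite('pics/s2.png',cv2.resize(c['image'][100:320,260:500],None,fx=2.5,fy=2.5,interpolation=cv2.INTER_CUBIC))
P=cloud(c); L=loc(P); hsv=cv2.cvtColor(c['image'],cv2.COLOR_BGR2HSV)
m=(abs(L[...,0])<12)&(abs(L[...,1])<75)&(L[...,2]>150)&(L[...,2]<310)&(hsv[...,1]<50)&(hsv[...,2]>110)
l=L[m]; print(m.sum(),np.percentile(l,[1,50,99],axis=0).round(1))
for z0 in range(150,310,20):
    k=l[(l[:,2]>=z0)&(l[:,2]<z0+20)]
    if len(k)>5: print(z0,len(k),k[:,0].mean().round(1),np.percentile(k[:,1],[0,3,97,100]).round(1))
E
```

```text
5.003681733377623 59.488129019737244 [ 546.23423939 -272.17257982  152.64679819] [0.84478817 0.30721051 5.36942952] 6.1583
5.136013807898993 [ 0.20974164 -0.25601073 -1.35700498]
[ 0.21028972 -0.36644293 -0.11661135] 5.038605659456227 9.475
2588 [[-9.900e+00 -5.370e+01  1.710e+02]
 [-2.900e+00  2.000e-01  2.399e+02]
 [ 3.600e+00  5.410e+01  3.082e+02]]
150 19 0.5 [-51.  -49.7  43.2  53.8]
170 352 -2.8 [-55.  -52.2  51.5  54.2]
190 367 -2.9 [-54.4 -51.6  52.1  54.8]
210 377 -2.8 [-54.9 -50.5  50.4  55.1]
230 375 -2.8 [-54.6 -52.   51.   53.6]
250 371 -2.9 [-53.5 -50.7  51.7  54.4]
270 398 -2.8 [-54.6 -51.7  52.1  54.8]
290 329 -3.5 [-53.8 -51.3  52.6  55.2]
```

View pics/s2.png

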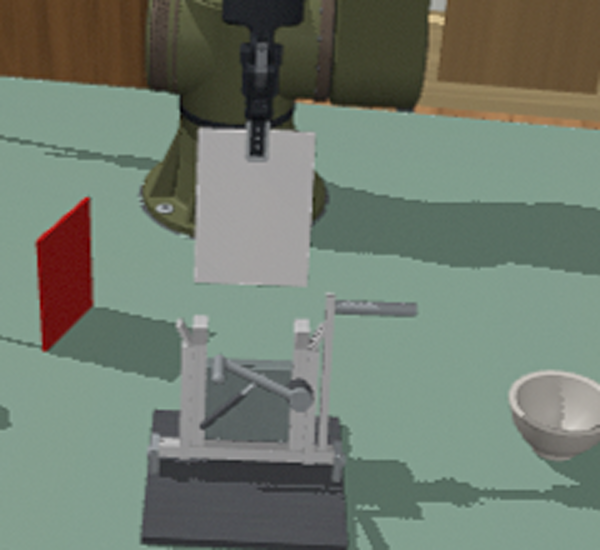

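The panel is held square and centred (y≈0, faces at ±3), directly above the two flares: panel bottom edge at columns 196–307, channels at 200/303. I'll lower it under force guard.

Run:
```python
from h import *
M,o=S()
def tell(t):
    s=bot.read_state(); f=M.T@s['ft_force']; print(t,'tcp loc',loc(s['ee_pos']).round(1),'f',f.round(1),s['grip_width'].round(2),round(s['clock'],2))
for z in (245-32,170,130,100,82,70):
    r=bot.servo_line(w([0,0,z+65]),speed=60,until_force=12); bot.dwell(.1); tell((z,r))
    if r: break
c=cam('scene');L=loc(cloud(c)); hsv=cv2.cvtColor(c['image'],cv2.COLOR_BGR2HSV)
m=(abs(L[...,0])<12)&(abs(L[...,1])<75)&(L[...,2]>20)&(L[...,2]<310)&(hsv[...,1]<50)&(hsv[...,2]>110)
l=L[m]; print(np.percentile(l,[1,50,99],axis=0).round(1))
cv2.imwrite('pics/s3.png',cv2.resize(c['image'][140:320,260:460],None,fx=3,fy=3,interpolation=cv2.INTER_CUBIC))
```

```text
Traceback (most recent call last):
AttributeError: 'float' object has no attribute 'round'
```

```bash
cat > ins.py <<'E'
from h import *
M,o=S()
def tell(t):
    s=bot.read_state(); f=M.T@s['ft_force']; print(t,'tcp loc',loc(s['ee_pos']).round(1),'f',f.round(1),round(float(s['grip_width']),2),round(s['clock'],2))
tell('now')
for z in (170,130,100,82,70):
    r=bot.servo_line(w([0,0,z+65]),speed=60,until_force=12); bot.dwell(.1); tell((z,r))
    if r: break
c=cam('scene');L=loc(cloud(c)); hsv=cv2.cvtColor(c['image'],cv2.COLOR_BGR2HSV)
m=(abs(L[...,0])<12)&(abs(L[...,1])<56)&(L[...,2]>120)&(L[...,2]<310)&(hsv[...,1]<50)&(hsv[...,2]>110)
l=L[m]; print(np.percentile(l,[1,50,99],axis=0).round(1))
cv2.imwrite('pics/s3.png',cv2.resize(c['image'][140:320,260:460],None,fx=3,fy=3,interpolation=cv2.INTER_CUBIC))
E
python3 ins.py
```

```text
now tcp loc [-2.000e-01 -0.000e+00  2.784e+02] f [-0.1  1.3 -0.8] 4.97 10.31
(170, False) tcp loc [  0.   -0.  235.2] f [ 0.9 -1.2 -2.1] 5.05 11.28
(130, False) tcp loc [ 1.000e-01 -0.000e+00  1.952e+02] f [ 2.2 -0.9 -2.5] 5.14 12.19
(100, False) tcp loc [ 1.00e-01 -0.00e+00  1.65e+02] f [ 3.5  0.7 -3. ] 4.95 12.94
(82, False) tcp loc [  0.2  -0.  147. ] f [ 4.   0.1 -2.8] 4.71 13.49
(70, True) tcp loc [  0.2  -0.  140. ] f [ 1.3 -0.1 -0. ] 4.94 13.81
[[-10.6 -54.8 120.4]
 [ -2.9  -7.7 136.8]
 [  4.9  52.7 155.4]]
```

```bash
cat > rel.py <<'E'
from h import *
M,o=S()
bot.move_gripper(24,60); bot.servo_line(w([0,0,215]),speed=120); bot.move_gripper(0,40)
bot.servo_line(w([-85,0,235]),speed=200)
s=bot.read_state(); print(s['clock'],s['ft_force'])
c=cam('scene');L=loc(cloud(c)); hsv=cv2.cvtColor(c['image'],cv2.COLOR_BGR2HSV)
m=(abs(L[...,0])<8)&(abs(L[...,1])<56)&(L[...,2]>134)&(L[...,2]<310)&(hsv[...,1]<50)&(hsv[...,2]>110)
l=L[m]; print(m.sum(),np.percentile(l,[1,50,99],axis=0).round(1))
for y in range(-50,51,20):
    k=l[abs(l[:,1]-y)<10]; print(y,len(k),k[:,2].max().round(1) if len(k) else '')
k=(L[...,0]<-50)&(L[...,0]>-100)&(abs(L[...,1]-30)<15)&(abs(L[...,2]-100)<15); print('foot',k.sum(),L[k].min(0).round(1),L[k].max(0).round(1),L[k].mean(0).round(1))
cv2.imwrite('pics/s4.png',cv2.resize(c['image'][140:320,260:460],None,fx=3,fy=3,interpolation=cv2.INTER_CUBIC))
E
python3 rel.py
```

```text
15.9 [-1.04288778  0.22313542  0.31818626]
308 [[ -5.2 -54.9 134.2]
 [  0.6  -1.1 143. ]
 [  6.6  52.9 151. ]]
-50 48 150.4
-30 58 151.3
-10 51 150.4
10 53 151.5
30 57 151.6
50 41 150.7
foot 44 [-97.   22.6  97.1] [-50.6  32.9 108.6] [-79.1  27.5 103.9]
```

View pics/s4.png

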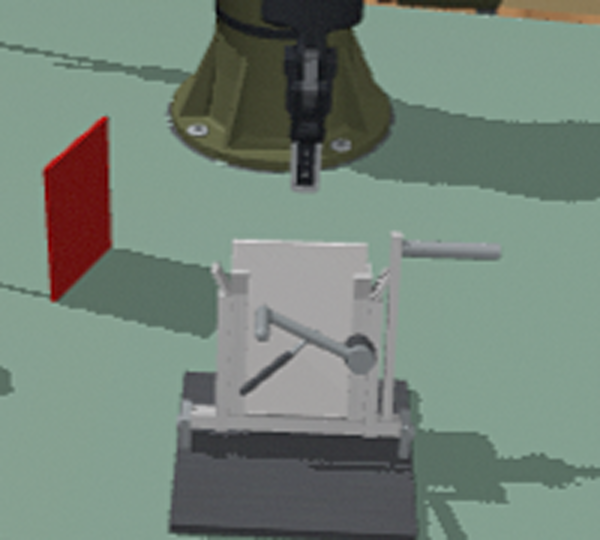

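The panel's top edge sits at slot z≈151 all the way across (expected 150), so it is home. The leg is still folded, with its foot at picture (262,322). Next I'll press the foot down.

Run:
```python
from h import *
M,o=S(); b=np.array([M[0,0],M[1,0],0]); q=q_axes([0,0,-1],-b)
T=lambda x,y,z: w([x,y,z])+[0,0,19]
bot.move_to(T(-78,33,165),q)
bot.servo_line(T(-78,33,115),speed=150)
for z in (100,85,70,55,40,32,24):
    bot.servo_line(T(-78,33,z),speed=80); s=bot.read_state(); print(z,(M.T@s['ft_force']).round(1),round(s['clock'],2))
bot.dwell(.4)
bot.servo_line(T(-85,33,190),speed=200); s=bot.read_state(); print(s['clock'])
# move aside, over stub
g=np.array(w([0,-120,148])); print('stub',g)
c=cam('scene');L=loc(cloud(c));
k=(abs(L[...,1]+122)<30)&(abs(L[...,0])<15)&(abs(L[...,2]-148)<15); print('stub',k.sum(),L[k].min(0).round(1),L[k].max(0).round(1),L[k].mean(0).round(1))
k=(abs(L[...,1]+122)<60)&(abs(L[...,0])<10)&(abs(L[...,2]-148)<15); print(L[k].min(0).round(1),L[k].max(0).round(1))
cv2.imwrite('pics/s5.png',cv2.resize(c['image'][140:320,260:460],None,fx=3,fy=3,interpolation=cv2.INTER_CUBIC))
```

```text
100 [-0.9 -0.3  3.6] 17.17
85 [1.4 0.4 1.9] 17.51
70 [ 0.7 -0.   1.9] 17.85
55 [-0.2  0.1  0.9] 18.19
40 [1.  1.2 0.1] 18.53
32 [-0.1 -0.   0.8] 18.78
24 [-0.   0.3 -0.7] 19.03
20.4167
stub [510.75839261 216.52749566 181.87766689]
stub 137 [ -13.3 -151.5  142.9] [  4.5 -92.6 156.8] [  -3.4 -122.   150.4]
[  -8.9 -161.4  133.7] [  8.6 -74.1 161.2]
```

View pics/s5.png

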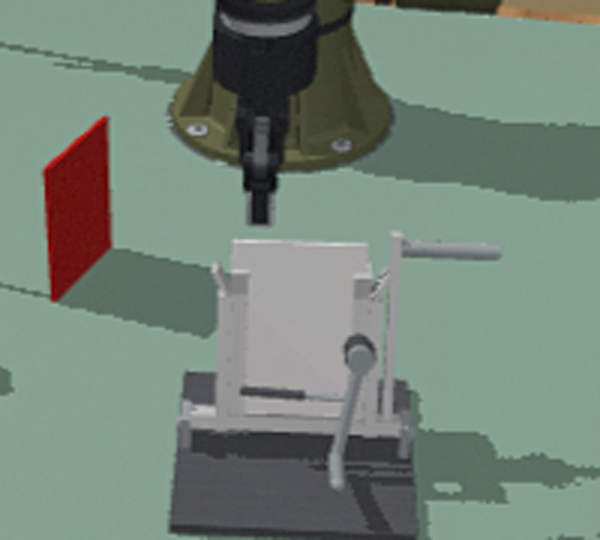

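The leg is down, with its foot at picture (335,480), and the panel is still home. Now I'll grip the stub and raise the frame on its arc.

Run:
```python
from h import *
M,o=S(); b=np.array([M[0,0],M[1,0],0]); q=q_axes([0,0,-1],-b)
St=lambda t: w([0,-121,148],t)
bot.move_gripper(50,60)
g=St(.32); bot.servo_line(g+[0,0,110],q,speed=200)
bot.servo_line(g,speed=120,until_force=15)
bot.move_gripper(0,60); s=bot.read_state(); print(s['grip_width'],s['grip_force'],s['ee_pos']-g,s['ft_force'],s['clock'])
for t in np.arange(.29,.015,-.03):
    bot.servo_line(St(t),speed=40); s=bot.read_state(); print(round(t,2),s['ft_force'].round(1),round(float(s['grip_width']),1))
bot.dwell(.4); s=bot.read_state(); print(s['ft_force'],s['grip_force'],s['clock'])
c=cam('scene');L=loc(cloud(c),t);hsv=cv2.cvtColor(c['image'],cv2.COLOR_BGR2HSV)
m=(abs(L[...,0])<25)&(abs(L[...,1])<48)&(L[...,2]>40)&(L[...,2]<170)&(hsv[...,1]<50)&(hsv[...,2]>110)
l=L[m]; print(m.sum(),np.percentile(l,[1,50,99],axis=0).round(1))
l=l[(l[:,0]>-12)&(l[:,0]<8)]; print('tilt extra',np.polyfit(l[:,2],l[:,0],1))
cv2.imwrite('pics/s6.png',cv2.resize(c['image'][140:320,260:460],None,fx=3,fy=3,interpolation=cv2.INTER_CUBIC))
```

```text
12.435088303883331 58.435075879096985 [-0.15019255  0.03452855  0.48348729] [-5.84917686 -2.35570329  6.09617046] 23.5
0.29 [-4.1 -0.8  5.6] 11.9
0.26 [-4.   0.6  6. ] 12.1
0.23 [-3.8  0.5  6.9] 11.7
0.2 [-3.5 -0.1  6.6] 12.2
0.17 [-4.3  1.2  7.1] 11.9
0.14 [-3.3  1.2  6.5] 12.0
0.11 [-3.3  1.9  5.2] 12.0
0.08 [-1.8  2.6  5.1] 12.4
0.05 [-1.8  3.   4.4] 12.1
0.02 [-1.   5.4  4.4] 12.4
[-2.037931    4.91853508  3.02154315] 58.700963258743286 26.5667
1479 [[-13.2 -46.6  41.7]
 [ -2.3   0.7  99.9]
 [  3.6  46.9 151. ]]
tilt extra [ 0.00476803 -2.85580959]
```

View pics/s6.png

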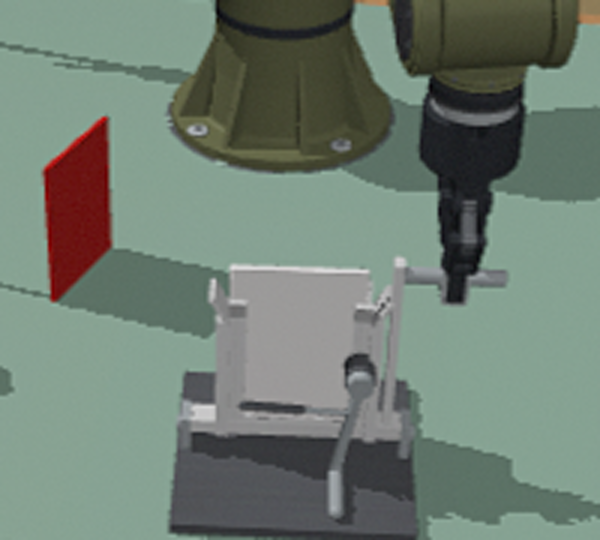

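The frame is upright at a tilt of about 0.02 rad (the panel plane agrees to 0.005), the panel is home, the leg is down, and the fingers hold the stub at picture (455,280). Handing in.

```bash
python3 -c "
from rig import bot
bot.dwell(.3); print(bot.read_state()['qvel']); print(bot.finish_job())"
```

```text
[ 0.00042708 -0.00102304  0.00152911  0.00032373  0.00080278 -0.00148997]
the job is handed in; nothing more can be done
None
```

I handed the job in with the panel home in the slot, the leg fully down, and the arm still holding the frame upright (tilt about 0.02 rad) by its stub; no verdict came back.

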